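# Lock a stamp away in the cam-latched stamp case

### The arm

A 6-joint arm with a two-finger parallel gripper is mounted at the origin on a cart in front of the work surface, level with it; the furniture and walls round the work are solid. World frame = base frame: x ahead of the robot, y to its left, z up, the work surface at z = 0. Lengths are in mm, angles in rad, forces in N, time in s.
With the tool pointing down it reaches from about 350 to 875 mm from the base axis. Payload 4.2 kg.
Tool frame: the origin (TCP) lies between the finger pads; the fingertips stand 25 mm ahead of it and the grasp point (between the pads) lies 6 mm ahead of it; z points along the fingers, y is the line along which they close (so a half turn about z gives the same grasp; the last joint's range is limited). The gripper opens to 85 mm and grips with 20 to 120 N. Pads are 22 mm wide; open, the fingers measure 114 mm over their backs; the gripper's body (76 mm by 85 mm) begins 54 mm behind the grasp point. The pads swing forward as they close: fully open they stand 13 mm farther back than shut.
Start: joints at [-1.011, 0.385, 0.008, 0, -1.194, -0.259], TCP at [185.194, -596.911, 256.312] pointing down, gripper open.
Joint ranges: [-3.14, 3.14], [-1.21, 2.06], [-1.07, 1.41], [-3.16, 2.05], [-2.99, -0.16], [-3.1, 3.1]. Speed limits (rad/s): [2.79, 2.79, 3.14, 3.14, 3.14, 3.14].

### API

Orientations are given as a unit quaternion [x, y, z, w].
In Python, from bench import read_state, get_image, job_done gives the robot as it stands.
- The arm moves only by the tool play_rows, never from a script. Its argument "series" is a list of rows, each a list of 6 numbers: the shift along the world's x, y, z in mm, then the turn, a rotation vector about the world's x, y, z in units of 6 degrees (1.0 is 6 degrees). A call has 1 to 20 rows; each row shifts and turns the commanded pose from where the row before left it; what a row does not reach is not made up. A row lasts 1/12 s, in which the tool goes at most 41.7 mm and 7.16 degrees, less where a joint would pass 70% of its speed; a pose out of reach is approached as far as the arm can. A call is refused whole if a number of a shift passes 41.7 or a number of a turn 1, either way. A call with a gripper value outside its range is refused whole. "gripper" is the opening, from 0 (shut) to 1 (fully open), set as the call begins (left out, the last holds). The fingers move at their own pace and stop on an object; the grip force is fixed at half the most. Time passes only in rows, so rows that do not move let the fingers close. It gives the time, the measured TCP pose, the force, the opening and the grip force at its end, in the units of the state.
- read_state(): the state, without advancing time (a new reading comes with each control period).
- get_image(name): name is "side" or "top" or "wrist"; returns a dict with "image" (420x560x3 uint8, red, green, blue), "fx", "fy", "cx", "cy" (pixels), "eye" and "rotation" of the camera in the world. Camera axes: x right, y down, z forward; pixel columns grow to the right and rows downward; lengths in mm; the calibration is good to about 2 mm. A picture is of the moment at which its call begins. There is no depth.
- job_done(): hands the job in; it is judged then, once.
The state is a dict: "clock": time; "joints": joint angles; "joint_vel": joint speeds; "joint_efforts": joint torques, N m; "position": TCP position; "ee_rot": TCP orientation; "contact_force": force on the tool from outside, world axes, zero at the start; "wrist_torque": the same for the moment, N m; "gripper_width": finger opening in mm; "grasp_force": force on a finger pad.
Only numpy, scipy, OpenCV 4.12 (cv2) and the standard library are available. Lean on these libraries where they do the work, as an engineer would, in place of code of your own. Each camera call takes 0.05 s, during which the arm holds its last target. There are 200 camera calls.

### The job

Put the loose low block stamp away in the grey stamp case: turn the knob a quarter turn to release the cover, lift the cover off and set it flat on the desk, and stand the stamp upright on the case floor beside the one already kept there. Then put the cover back, press it fully home and turn the knob back until it is latched. Leave the other things on the desk as they stand, and do not tip over the stamp that is already in the case.

Things in the scene. Friction and masses are not known exactly. Their poses are not given: they have to be found in the camera images.
- case: Grey steel stamp case, fixed to the desk, open at the top under its cover. Origin: centre of its underside, on the desk (z = 0); x along its long side, z up. Outside 170 (x) x 130 (y) mm up to z = 40 mm, then 158 x 118 mm up to the rim at z = 60; a flat foot 3 mm high reaches x = +-101 mm. Inside 150 (x) x 110 (y) mm, floor at z = 4 mm.
- case_mouth (a point): Centre of the case's mouth at rim height (z = 60 mm above the desk), axes as the case's. Lips 5 mm thick reach 15 mm inward along both long sides: the mouth is 150 (x) x 80 (y) mm. Four spring studs in the corners stand 6 mm above the rim and lift the unlatched cover; pushing the cover down onto the rim takes about 7 N besides its weight.
- cover: Loose grey lift-off cover, 170 (x) x 130 (y) mm, 0.35 kg with knob. Origin: centre of the underside of its 4 mm plate; z up. A 16 mm skirt, 3 mm thick, goes round the 158 x 118 mm case top with 3 mm play a side; x along the case's x, either way round. Origin above the rim: 0 pressed down, 2 mm latched, 6 mm unlatched on the studs; 16 mm above the desk standing on its skirt.
- knob (a joint): Knob in the cover's centre, rad: 0 latched (bar along the cover's y), 1.57 released (bar along its x), growing anticlockwise from above. Its cam, under the plate and parallel to the bar, hooks under the case's lips; the cover lifts off above about 1.0. To latch, hold the cover pressed onto the rim while turning, or the cam strikes the lips. Stays where left (0.06 N m, more under load).
- knob_grip (a point): Point on the knob's axis in its bar grip, 28 mm above the cover's origin; turns with the knob, its y along the bar. The bar is 14 mm thick, 44 mm long and spans 8.5 to 40.5 mm above the cover's origin (4.5 to 36.5 mm above the plate's top); a hub 17 mm across lies under it. The cam (104 x 14 mm) lies 7 to 12 mm below the origin.
- low_stamp: The stamp to put away: the low oblong wooden block stamp, 24 (x) x 56 (y) x 32 (z) mm, about 0.03 kg. Origin: centre of its underside (the rubber), z up.
- stored_stamp: Squarer low wooden block stamp that stands in the case, in the half towards the case's +x: 47 (x) x 34 (y) x 30 (z) mm, loose. Origin: centre of its underside; its x lies roughly along the case's y.
- basket: Open black wire basket of papers, fixed on the desk beside the case: 250 (x) x 345 (y) mm over its walls, 83 mm high (pens and papers stick out above). Origin: under its centre, which lies 4 mm towards its -y from the origin. The front edge of the desk top (towards the robot) is at about x = 0.29 m.
- tall_stamp: Bystander: tall flat wooden stamp standing on the desk, 51 x 19 x 83 mm. Origin: centre of its underside.
- glue_stick: Bystander: glue stick standing upright, 24 mm in diameter, 82 mm tall. Origin: centre of its underside.
- handle_stamp: Bystander: stamp with a white ball-headed handle, 27 x 27 x 66 mm, standing. Origin: centre of its underside.
Things that resemble listed ones, but are neither listed nor needed, are in the scene too. What is shaped like the low_stamp but pink is not meant.

How it is judged (in metres and radians):
On the way, in this order (a step that is already met when the one before it is completed fails the run):
1. the knob is turned to release while the cover is still on the case (value of joint knob above 1 rad and z of cover in the frame of case below 0.08 m), for 0.05 s.
2. the cover stands flat on the desk beside the case, let go (horizontal distance between cover and case above 0.12 m and height (world z) of cover below 0.025 m and angle between cover's own z axis and vertical below 0.1 rad and contact force between the fingers and cover below 0.2 N), for 0.1 s.
3. the low stamp stands upright on the case floor, let go (x of low_stamp in the frame of case between -0.065 and 0.065 m and y of low_stamp in the frame of case between -0.05 and 0.05 m and z of low_stamp in the frame of case below 0.012 m and angle between low_stamp's own z axis and vertical below 0.2 rad and contact force between the fingers and low_stamp below 0.2 N), for 0.1 s.
4. the cover is back on the case and pressed down home (z of cover in the frame of case below 0.0645 m and horizontal distance between cover and case below 0.008 m and angle between cover's own z axis and vertical below 0.04 rad), for 0.1 s.
At the end, for the whole second after the job is handed in: The cover is home on the case (its origin within 4.5 mm above the rim height, centred within 8 mm, level), the knob latched (below 0.3 rad), both block stamps stand upright on the case floor, and the three bystanders stand within 30 mm of where they were (all of step 4 and value of joint knob below 0.3 rad and linear speed of cover below 0.02 m/s and x of low_stamp in the frame of case between -0.065 and 0.065 m and y of low_stamp in the frame of case between -0.05 and 0.05 m and z of each of low_stamp, stored_stamp in the frame of case below 0.012 m and angle between each of low_stamp, stored_stamp's own z axis and vertical below 0.2 rad and x of stored_stamp in the frame of case between -0.065 and 0.065 m and y of stored_stamp in the frame of case between -0.05 and 0.05 m and distance of each of tall_stamp, glue_stick, handle_stamp from where it was at the start of the episode below 0.03 m and angle between each of tall_stamp, glue_stick, handle_stamp's own z axis and vertical below 0.3 rad); the robot touches nothing.
It fails at once if a bystander on the desk is knocked over or shifted by more than 40 mm (angle between any of tall_stamp, glue_stick, handle_stamp's own z axis and vertical above 0.6 rad or distance of any of tall_stamp, glue_stick, handle_stamp from where it was at the start of the episode above 0.04 m).
It fails at once if the stamp already in the case is tipped over (angle between stored_stamp's own z axis and vertical above 0.7 rad).
It also fails if it takes over 72 s, if anything falls off the work surface, if the arm or the gripper's body presses on something with over 40 N, if the wrist force passes 120 N, or if a joint passes its speed limit or range.

## Working session

There is one attempt and no reset: what is moved stays moved. The work goes in short steps, Python scripts to look and compute and a tool call to move; the robot and the scene stay as the last step left them, time stands still between calls to the robot, and variables do not carry over. Pictures are saved under pics/ and viewed, at most 10 in all, crops included, and the job is handed in when it is done.

Besides the shell and the picture viewer there is one more tool, called after ">>>" in YAML: its name, and indented under it one key for each argument. play_rows: Moves the arm, as the interface text tells. Its arguments: {"type":"object","properties":{"series":{"type":"array","items":{"type":"array","items":{"type":"number"}}},"gripper":{"type":"number"}},"required":["series"]}

```bash
mkdir -p pics; ls
cat > h.py <<'E'
import numpy as np, cv2
from bench import read_state, get_image, job_done
def save(name,fn):
    d=get_image(name); cv2.imwrite('pics/'+fn,d['image'][:,:,::-1]); return d
def ray(d,uv,z):
    R=np.array(d['rotation']);e=np.array(d['eye'],float)
    v=R@np.array([(uv[0]-d['cx'])/d['fx'],(uv[1]-d['cy'])/d['fy'],1.]); return e+v*(z-e[2])/v[2]
def proj(d,p):
    R=np.array(d['rotation']);c=R.T@(np.array(p,float)-np.array(d['eye'])); return d['cx']+d['fx']*c[0]/c[2],d['cy']+d['fy']*c[1]/c[2]
E
python3 - <<'E'
from h import *
import pickle
ds={n:save(n,n+'0.png') for n in('side','top','wrist')}
pickle.dump(ds,open('d0.pkl','wb'))
for n,d in ds.items(): print(n,d['fx'],d['cx'],d['cy'],d['eye'],np.round(d['rotation'],3).tolist())
print(read_state())
E
```

```text
pics
side 408.7940633823266 282.7416759539059 206.50033515223325 [696.98772352 744.79338537 717.56401261] [0.117, 0.89, -0.439, -0.049]
top 504.42938093831253 286.3601831374204 209.93836608231186 [ 362.0590098   -16.44908095 1306.91096247] [0.715, -0.697, 0.048, -0.035]
wrist 378.5077877841446 278.10067486247334 201.5820152863241 [ 117.2486079  -617.62085878  371.89625884] [0.587, 0.797, 0.114, 0.083]
{'clock': 0.15, 'joints': array([-1.01138566e+00,  3.85386604e-01,  6.94475127e-03, -3.81769785e-04,
       -1.19401829e+00, -2.58626624e-01]), 'joint_vel': array([-0.00023871, -0.00195774,  0.00320799,  0.00160863,  0.00078345,
        0.00025142]), 'joint_efforts': array([-9.37677833e-04, -3.92678118e+01,  1.88581181e+01,  4.18858230e+00,
       -3.36705001e-03, -2.78947105e-07]), 'position': array([ 185.08717275, -596.54235808,  255.46635957]), 'ee_rot': array([-1.49756101e-01,  9.88722604e-01,  8.33853554e-04, -1.68057168e-04]), 'contact_force': array([0.38964848, 0.38398998, 0.07659637]), 'wrist_torque': array([-0.0052306 ,  0.00833501, -0.00171815]), 'grasp_force': 0.0, 'gripper_width': 85.42180492873038}
```

View pics/top0.png

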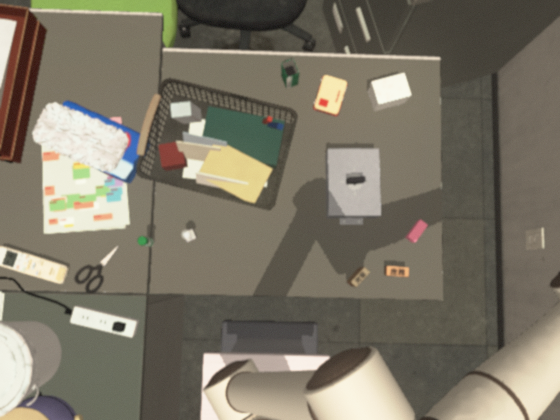

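View pics/side0.png

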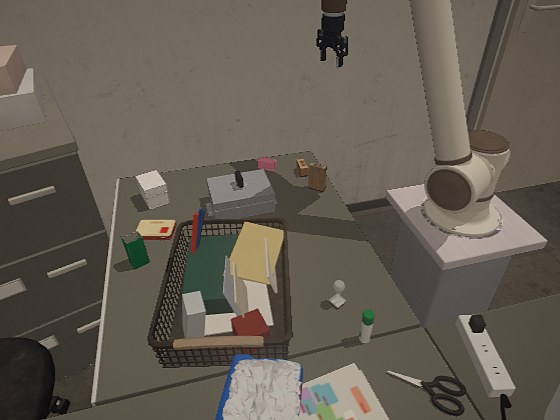

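```bash
python3 - <<'E'
s=open('h.py').read().replace("np.array(d['rotation'])","Rotation.from_quat(d['rotation']).as_matrix()").replace("import numpy as np, cv2","import numpy as np, cv2\nfrom scipy.spatial.transform import Rotation")
open('h.py','w').write(s)
E
python3 - <<'E'
from h import *
import pickle
ds=pickle.load(open('d0.pkl','rb'))
d=ds['top']
for n,uv,z in [('cover',(354,182),66),('knob',(355,180),104),('low',(398,270),32),('tall',(360,276),83),('pink',(418,231),32),('hand',(189,235),50),('glue',(144,240),80),('edge',(300,296),0),('redge',(441,200),0),('basket br',(275,207),83),('foot',(351,221),3)]: print(n,ray(d,uv,z).round())
s=ds['side']
a=cv2.resize(d['image'][120:300,280:450],None,fx=3.3,fy=3.3,interpolation=cv2.INTER_CUBIC)
b=cv2.resize(s['image'][140:230,190:340],None,fx=1.6,fy=1.6*1,interpolation=cv2.INTER_CUBIC)
o=np.zeros((594,561+239,3),np.uint8);o[:594,:561]=a[:594,:561];o[:144,561:]=b[:144,:239]
cv2.imwrite('pics/crop0.png',o[:,:,::-1])
E
```

```text
cover [ 584. -205.   66.]
knob [ 582. -201.  104.]
low [ 368. -323.   32.]
tall [ 351. -219.   83.]
pink [ 468. -374.   32.]
hand [442. 203.  50.]
glue [425. 305.  80.]
edge [296. -79.   0.]
redge [ 554. -445.    0.]
basket br [513.  -9.  83.]
foot [ 492. -207.    3.]
```

View pics/crop0.png

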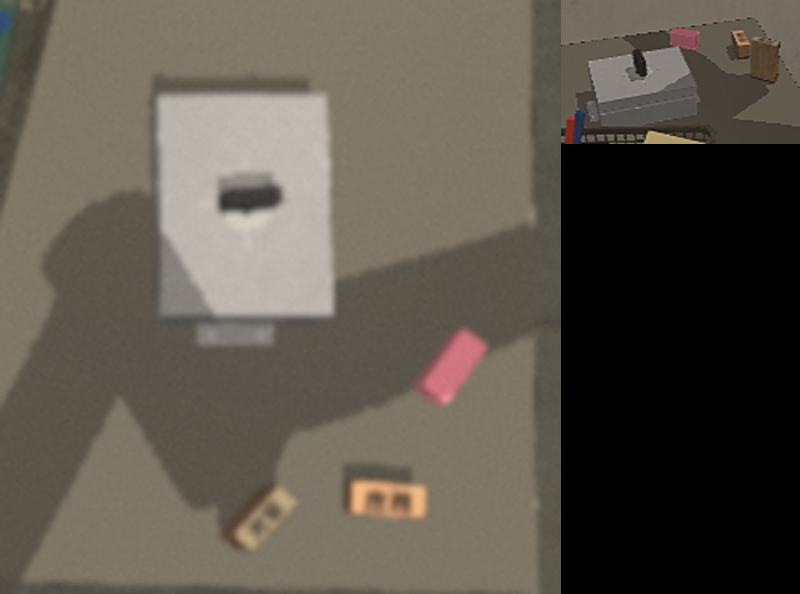

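```bash
cat >> h.py <<'E'
def rects(img,mask,amin=60):
    mask=cv2.morphologyEx(mask.astype(np.uint8)*255,cv2.MORPH_CLOSE,np.ones((5,5)))
    cs,_=cv2.findContours(mask,cv2.RETR_EXTERNAL,cv2.CHAIN_APPROX_NONE)
    return [c for c in sorted(cs,key=cv2.contourArea)[::-1] if cv2.contourArea(c)>amin]
def prect(d,c,z):
    P=np.array([ray(d,p[0],z)[:2] for p in c],np.float32); return cv2.minAreaRect(P)
E
python3 - <<'E'
from h import *
import pickle
ds=pickle.load(open('d0.pkl','rb'))
d=ds['top'];im=d['image'].astype(int);r,g,b=im[...,0],im[...,1],im[...,2]
for p in [(340,165),(335,205),(310,120),(310,230),(355,180),(398,270),(355,148)]: print(p,im[p[1],p[0]])
roi=np.zeros(r.shape,bool);roi[120:235,300:400]=1
for c in rects(im,roi&(b>r*0.98)&(r>90))[:3]: print('cover',cv2.boundingRect(c),prect(d,c,66))
k=roi&(r<70);k[:172]=0;k[190:]=0;k[:,:335]=0;k[:,375:]=0
for c in rects(im,k,20): print('knob',cv2.boundingRect(c),prect(d,c,104))
roi[:]=0;roi[255:285,375:420]=1
for c in rects(im,roi&(r>b*1.6)&(r>150)): print('low',cv2.boundingRect(c),prect(d,c,32))
for c in rects(im,roi&(r>b*1.35)): print('low',cv2.boundingRect(c),prect(d,c,32))
E
```

```text
(340, 165) [185 178 171]
(335, 205) [136 133 125]
(310, 120) [125 116  99]
(310, 230) [90 85 75]
(355, 180) [64 62 59]
(398, 270) [185 139 102]
(355, 148) [147 141 134]
knob (347, 178, 17, 5) ((581.7264404296875, -201.40171813964844), (9.836605072021484, 39.011451721191406), 1.577085018157959)
low (386, 266, 23, 11) ((365.25640869140625, -320.47406005859375), (25.147958755493164, 55.72193908691406), 0.042896874248981476)
low (384, 265, 26, 13) ((365.28857421875, -319.2218933105469), (30.09503936767578, 63.33323669433594), 0.06946277618408203)
```

Run:
```python
from h import *
import pickle
ds=pickle.load(open('d0.pkl','rb'))
d=ds['top'];im=d['image'].astype(int);r,g,b=im[...,0],im[...,1],im[...,2]
roi=np.zeros(r.shape,bool);roi[120:235,315:400]=1
for c in rects(im,cv2.erode((roi&(b>r*0.87)&(r>110)).astype(np.uint8),np.ones((3,3))))[:3]:
    print('cover',cv2.boundingRect(c),prect(d,c,70))
for h in (66,):
  for cr in [(166,327),(327,149)]: pass
d=ds['top']
# crop corners (crop/3.3+offset): plate corners
for u,v in [(156,94),(327,93),(334,316),(160,316)]: print(ray(d,(280+u/3.3,120+v/3.3),66).round(1))
# knob axis via two views
s=ds['side'];ims=s['image'].astype(int).sum(2)
k=np.zeros(ims.shape,bool);k[168:192,228:250]=1
for c in rects(ims,k&(ims<150),10): print('side knob',cv2.boundingRect(c))
print('proj', [np.round(proj(s,(582,-201,z))) for z in (74,104)])
```

```text
cover (328, 149, 53, 75) ((573.5362548828125, -203.82623291015625), (186.77072143554688, 128.1966094970703), 1.7525830268859863)
[ 667.2 -136.6   66. ]
[ 671.8 -267.5   66. ]
[ 500.4 -273.2   66. ]
[ 497.  -142.1   66. ]
side knob (235, 171, 9, 17)
proj [array([241., 183.]), array([240., 174.])]
```

>>> play_rows:
  series:
    - [30.6,30.3,-4,0,0,0.958]
    - [30.6,30.3,-4,0,0,0.958]
    - [30.6,30.3,-4,0,0,0.958]
    - [30.6,30.3,-4,0,0,0.958]
    - [30.6,30.3,-4,0,0,0.958]
    - [30.6,30.3,-4,0,0,0.958]
    - [30.6,30.3,-4,0,0,0.958]
    - [30.6,30.3,-4,0,0,0.958]
    - [30.6,30.3,-4,0,0,0.958]
    - [30.6,30.3,-4,0,0,0.958]
    - [30.6,30.3,-4,0,0,0.958]
    - [30.6,30.3,-4,0,0,0.958]
    - [30.6,30.3,-4,0,0,0.958]
    - [0,0,0,0,0,0]
    - [0,0,0,0,0,0]

```text
clock: 1.4
position: [569.5, -215.4, 205.0]
ee_rot: [0.72, -0.694, -0.001, 0.0]
contact_force: [-0.4, 0.3, -0.4]
gripper_width: 85.4
grasp_force: 0.0
```

Run:
```python
from h import *
s=read_state();print(s['joints'].round(3),s['position'].round(1),s['ee_rot'].round(4), Rotation.from_quat(s['ee_rot']).as_matrix().round(3)[:,1])
d=save('wrist','w1.png');print(d['eye'])
for p in [(583,-203.5,104),(584,-205,66)]: print(proj(d,p))
```

```text
[-0.096  0.398 -0.106 -0.    -1.069  0.134] [ 569.5 -215.4  205. ] [ 7.202e-01 -6.938e-01 -8.000e-04  5.000e-04] [-0.999 -0.037  0.002]
[ 572.15879838 -286.22897969  321.56589787]
(np.float64(254.91915445407034), np.float64(231.41197843154416))
(np.float64(256.63816160406316), np.float64(210.32879593876976))
```

View pics/w1.png

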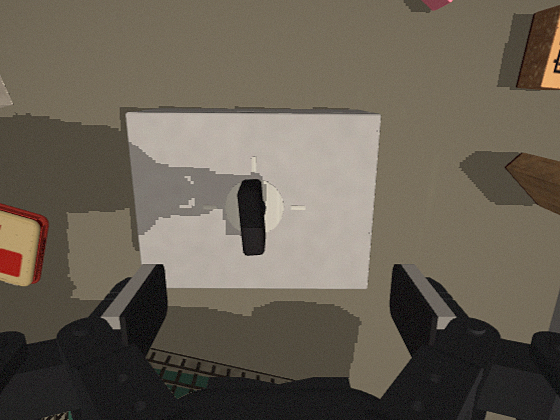

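Run:
```python
from h import *
d=get_image('wrist');im=d['image'].astype(int);v=im.max(2)
# plate corners
C=np.array([ray(d,p,66)[:2] for p in [(127,113),(380,115),(367,288),(143,288)]]);print(C.round(1),C.mean(0).round(1))
roi=np.zeros(v.shape,bool);roi[165:265,225:285]=1
c=rects(im,roi&(v<60),200)[0];print('bar outline px',cv2.minAreaRect(c),cv2.boundingRect(c))
c2=rects(im,roi&(im[...,0]-im[...,2]>14)&(v>150),50)
for c in c2[:3]: print('disc',cv2.minEnclosingCircle(c), ray(d,cv2.minEnclosingCircle(c)[0],66).round(1))
for p in [(240,180),(260,180),(265,255),(244,255)]: print(ray(d,p,102.5).round(1),ray(d,p,70.5).round(1))
```

```text
[[ 669.8 -270.3]
 [ 503.  -274.9]
 [ 498.7 -147.5]
 [ 667.5 -141.7]] [ 584.8 -208.6]
bar outline px ((250.9931640625, 218.1849365234375), (75.4253921508789, 26.43290901184082), 83.9909896850586) (236, 181, 28, 76)
disc ((254.5, 214.5), 57.623878479003906) [ 584.6 -202.9   66. ]
[ 591.6 -236.2  102.5] [ 594.6 -228.7   70.5]
[ 579.8 -236.6  102.5] [ 581.  -229.2   70.5]
[ 575.6 -188.4  102.5] [ 576.2 -173.9   70.5]
[ 588.8 -187.9  102.5] [ 591.4 -173.4   70.5]
```

>>> play_rows:
  series:
    - [7,5,-27,0,0,0]
    - [7.5,4.4,-27,0,0,0]
    - [0,0,-27,0,0,0]
    - [0,0,-20,0,0,0]
    - [0,0,-6,0,0,0]
    - [0,0,0,0,0,0]
    - [0,0,0,0,0,0]

```text
clock: 2.08
position: [583.1, -209.1, 100.3]
ee_rot: [0.719, -0.695, 0.001, -0.0]
contact_force: [0.3, 1.0, 0.2]
gripper_width: 85.5
grasp_force: 0.0
```

>>> play_rows:
  series:
    - [0,0,0,0,0,0]
    - [0,0,0,0,0,0]
    - [0,0,0,0,0,0]
    - [0,0,0,0,0,0]
    - [0,0,0,0,0,0]
    - [0,0,0,0,0,0]
    - [0,0,0,0,0,0]
    - [0,0,0,0,0,0]
  gripper: 0

```text
clock: 2.75
position: [584.8, -208.2, 100.2]
ee_rot: [0.719, -0.695, 0.002, -0.001]
contact_force: [3.5, 0.6, 2.0]
gripper_width: 12.8
grasp_force: 60.6
```

Run:
```python
from h import *
s=read_state();print(s['joints'].round(3),s['position'].round(1),s['contact_force'].round(1),s['wrist_torque'].round(2),s['gripper_width'],s['grasp_force'])
d=save('wrist','w2.png')
```

```text
[-0.081  0.521 -0.198  0.001 -0.847  0.116] [ 584.8 -208.2  100.2] [3.5 0.6 2. ] [-0.11 -1.19  0.03] 12.818343404986198 60.603927969932556
```

View pics/w2.png

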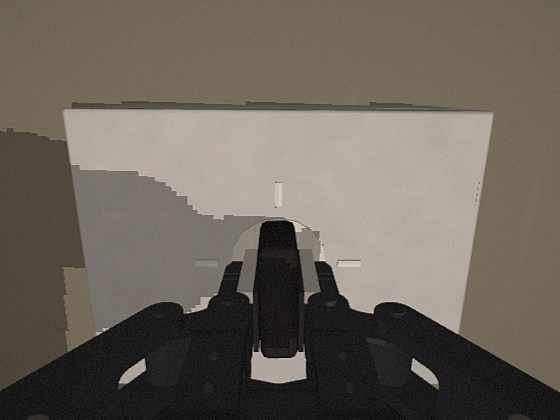

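Run:
```python
from h import *
d=get_image('wrist')
for p in [(206,263),(349,263),(278,194),(277.5,263)]: print(ray(d,p,66).round(1))
print(proj(d,(584.8,-208.2,66)),proj(d,(584.8,-203,66)))
import pickle
t=pickle.load(open('d0.pkl','rb'))['top']
print(proj(t,(585,-208,66)))
```

```text
[ 616.2 -206.2   66. ]
[ 554.  -208.5   66. ]
[ 585.9 -238.5   66. ]
[ 585.1 -207.4   66. ]
(np.float64(278.13935591607714), np.float64(261.31960453830584)) (np.float64(277.72558720134845), np.float64(272.1856148868846))
(np.float64(355.29406830025425), np.float64(181.45230281190186))
```

>>> play_rows:
  series:
    - [0,0,0,0,0,1]
    - [0,0,0,0,0,1]
    - [0,0,0,0,0,1]
    - [0,0,0,0,0,1]
    - [0,0,0,0,0,1]
    - [0,0,0,0,0,1]
    - [0,0,0,0,0,1]
    - [0,0,0,0,0,1]
    - [0,0,0,0,0,1]
    - [0,0,0,0,0,1]
    - [0,0,0,0,0,1]
    - [0,0,1,0,0,1]
    - [0,0,1,0,0,1]
    - [0,0,1,0,0,1]
    - [0,0,1,0,0,0.7]
    - [0,0,0,0,0,0]
    - [0,0,0,0,0,0]

```text
clock: 4.27
position: [584.0, -207.8, 103.6]
ee_rot: [1.0, 0.001, 0.001, 0.0]
contact_force: [5.1, 1.7, 1.9]
gripper_width: 13.1
grasp_force: 60.8
```

Run:
```python
from h import *
s=read_state();print(s['joints'].round(3),s['position'].round(1),s['contact_force'].round(1),s['wrist_torque'].round(2),s['gripper_width'],Rotation.from_quat(s['ee_rot']).as_matrix().round(3)[:,1])
```

```text
[-0.081  0.516 -0.196 -0.    -0.856  1.653] [ 584.  -207.8  103.6] [5.1 1.7 1.9] [ 0.51 -1.46  0.07] 13.061056823337644 [ 0.001 -1.     0.   ]
```

>>> play_rows:
  series:
    - [0,0,6,0,0,0]
    - [0,0,12,0,0,0]
    - [0,0,20,0,0,0]
    - [0,0,26,0,0,0]
    - [0,0,26,0,0,0]
    - [-10,10,0,0,0,0]
    - [-20,20,0,0,0,0]
    - [-25,25,0,0,0,0]
    - [-25,25,0,0,0,0]
    - [-25,25,0,0,0,0]
    - [-25,25,0,0,0,0]
    - [-25,25,0,0,0,0]
    - [-18,20,0,0,0,0]
    - [-9,12,0,0,0,0]
    - [0,0,0,0,0,0]
    - [0,0,0,0,0,0]

```text
clock: 5.6
position: [398.3, -21.4, 192.0]
ee_rot: [1.0, 0.001, -0.003, 0.001]
contact_force: [0.4, -0.3, -3.0]
gripper_width: 13.0
grasp_force: 59.8
```

Run:
```python
from h import *
import pickle
s=read_state();print(s['joints'].round(3),s['position'].round(1),s['contact_force'].round(1),s['wrist_torque'].round(2),s['gripper_width'],Rotation.from_quat(s['ee_rot']).as_matrix().round(3)[:,1])
d=save('side','s3.png');t=save('top','t3.png');pickle.dump((d,t),open('d3.pkl','wb'))
cv2.imwrite('pics/c3.png',np.hstack([cv2.resize(d['image'][90:300,130:420],(400,290)),cv2.resize(t['image'][120:300,200:448],(400,290))])[:,:,::-1])
```

```text
[ 3.580e-01  6.100e-02 -6.020e-01 -1.000e-03 -9.130e-01  1.216e+00] [398.3 -21.4 192. ] [ 0.4 -0.3 -3. ] [ 0.01 -0.15  0.03] 13.018607715121677 [ 0.003 -1.     0.001]
```

View pics/c3.png

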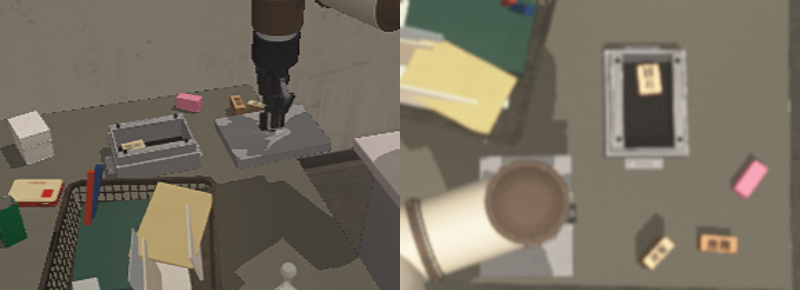

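>>> play_rows:
  series:
    - [0,0,-20,0,0,0]
    - [0,0,-30,0,0,0]
    - [0,0,-30,0,0,0]
    - [0,0,-30,0,0,0]
    - [0,0,-18,0,0,0]
    - [0,0,-6,0,0,0]
    - [0,0,-2,0,0,0]
    - [0,0,-1,0,0,0]
    - [0,0,0,0,0,0]
    - [0,0,0,0,0,0]

```text
clock: 6.53
position: [401.9, -20.8, 57.3]
ee_rot: [1.0, 0.001, 0.001, -0.0]
contact_force: [-0.0, 0.8, -2.9]
gripper_width: 13.0
grasp_force: 59.9
```

>>> play_rows:
  series:
    - [0,0,-1,0,0,0]
    - [0,0,-1,0,0,0]
    - [0,0,-0.7,0,0,0]
    - [0,0,0,0,0,0]

```text
clock: 6.87
position: [401.4, -20.8, 54.2]
ee_rot: [1.0, 0.002, 0.001, -0.0]
contact_force: [-0.4, 0.5, 3.6]
gripper_width: 13.3
grasp_force: 61.0
```

>>> play_rows:
  series:
    - [0,0,0,0,0,0]
    - [0,0,0,0,0,0]
    - [0,0,0,0,0,0]
    - [0,0,0,0,0,0]
    - [0,0,0,0,0,0]
    - [0,0,20,0,0,0]
    - [0,0,30,0,0,0]
    - [0,0,30,0,0,0]
    - [0,0,30,0,0,0]
    - [0,0,30,0,0,0]
    - [0,0,0,0,0,0]
  gripper: 1

```text
clock: 7.78
position: [404.3, -20.3, 199.1]
ee_rot: [1.0, 0.002, 0.006, -0.001]
contact_force: [1.0, 0.4, 0.4]
gripper_width: 85.6
grasp_force: 0.0
```

Run:
```python
from h import *
import pickle
s=read_state();print(s['joints'].round(3),s['position'].round(1),s['contact_force'].round(1))
w=save('wrist','w4.png');t=pickle.load(open('d3.pkl','rb'))[1]
im=t['image'].astype(int);r,g,b=im[...,0],im[...,1],im[...,2]
roi=np.zeros(r.shape,bool);roi[255:285,375:420]=1
for c in rects(im,roi&(r>b*1.6)&(r>150)): print('low',prect(t,c,32))
roi[:]=0;roi[155:185,340:370]=1
for c in rects(im,roi&(r>b*1.2)&(r>130)): print('stored',prect(t,c,34))
# rim corners outer from crop: scale 400/248
q=248/400
for u,v in [(605,48),(686,47),(690,155),(607,156)]: print(ray(t,(200+(u-400)*q,120+v*q),60).round(1))
```

```text
[ 0.357  0.054 -0.589  0.002 -0.914  1.217] [404.3 -20.3 199.1] [1.  0.4 0.4]
low ((365.2854309082031, -320.48046875), (25.08995819091797, 55.734806060791016), 0.04258454963564873)
stored ((623.9718017578125, -209.6887664794922), (49.65870666503906, 37.40345001220703), 6.639920711517334)
[ 665.4 -136.8   60. ]
[ 670.6 -264.2   60. ]
[ 500.1 -270.9   60. ]
[ 495.2 -142.4   60. ]
```

View pics/w4.png

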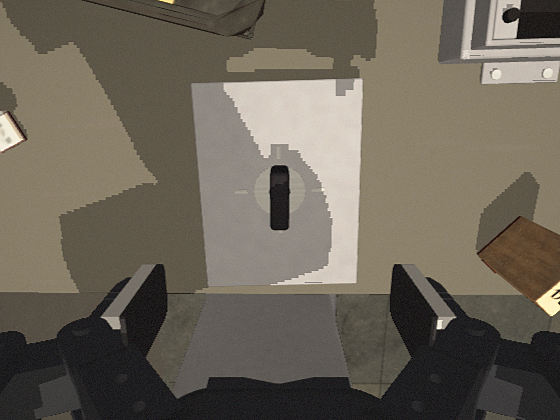

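>>> play_rows:
  series:
    - [-2.6,-20,-4,0,0,-1]
    - [-2.6,-20,-4,0,0,-1]
    - [-2.6,-20,-4,0,0,-1]
    - [-2.6,-20,-4,0,0,-1]
    - [-2.6,-20,-4,0,0,-1]
    - [-2.6,-20,-4,0,0,-1]
    - [-2.6,-20,-4,0,0,-1]
    - [-2.6,-20,-4,0,0,-1]
    - [-2.6,-20,-4,0,0,-1]
    - [-2.6,-20,-4,0,0,-1]
    - [-2.6,-20,-4,0,0,-1]
    - [-2.6,-20,-4,0,0,-1]
    - [-2.6,-20,-4,0,0,-1]
    - [-2.6,-20,-4,0,0,-1]
    - [-2.6,-20,-4,0,0,-1]
    - [0,0,0,0,0,0]
    - [0,0,0,0,0,0]

```text
clock: 9.25
position: [360.8, -321.2, 131.8]
ee_rot: [0.708, -0.707, -0.002, 0.001]
contact_force: [-0.3, 0.1, -0.1]
gripper_width: 85.3
grasp_force: 0.0
```

Run:
```python
from h import *
s=read_state();print(s['joints'].round(3),s['position'].round(1),Rotation.from_quat(s['ee_rot']).as_matrix().round(3)[:,1])
w=save('wrist','w5.png')
im=w['image'].astype(int);r,g,b=im[...,0],im[...,1],im[...,2]
for c in rects(im,(r>b*1.4)&(r>110),200)[:3]: print(cv2.boundingRect(c),prect(w,c,32))
print(proj(w,(365,-322,32)))
```

```text
[-0.39   0.285 -0.501 -0.001 -0.789  0.392] [ 360.8 -321.2  131.8] [-1.    -0.002  0.003]
(248, 156, 44, 97) ((366.01959228515625, -326.7035827636719), (60.135982513427734, 24.18417739868164), 87.5482177734375)
(254, 302, 77, 82) ((355.1679382324219, -230.81301879882812), (52.06184387207031, 63.10196304321289), 9.588340759277344)
(29, 72, 125, 94) ((464.7816162109375, -377.54583740234375), (31.957191467285156, 61.747623443603516), 53.695369720458984)
(np.float64(270.3673951467114), np.float64(212.7727348031496))
```

View pics/w5.png

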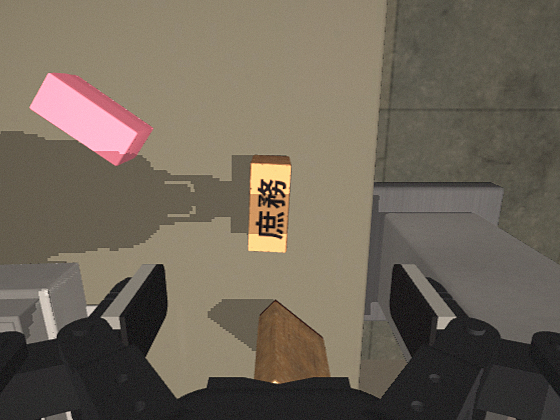

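>>> play_rows:
  series:
    - [5,-3.3,-25,0,0,0]
    - [0,0,-25,0,0,0]
    - [0,0,-25,0,0,0]
    - [0,0,-18,0,0,0]
    - [0,0,-7,0,0,0]
    - [0,0,0,0,0,0]
    - [0,0,0,0,0,0]

```text
clock: 9.88
position: [367.4, -324.0, 33.9]
ee_rot: [0.709, -0.706, 0.0, 0.0]
contact_force: [0.1, -0.7, 0.3]
gripper_width: 85.2
grasp_force: 0.0
```

>>> play_rows:
  series:
    - [0,0,0,0,0,0]
    - [0,0,0,0,0,0]
    - [0,0,0,0,0,0]
    - [0,0,0,0,0,0]
    - [0,0,0,0,0,0]
    - [0,0,0,0,0,0]
    - [0,0,0,0,0,0]
  gripper: 0

```text
clock: 10.47
position: [367.4, -324.6, 34.3]
ee_rot: [0.708, -0.706, 0.001, -0.0]
contact_force: [-0.8, 0.1, 6.2]
gripper_width: 23.0
grasp_force: 59.4
```

>>> play_rows:
  series:
    - [0,0,10,0,0,0]
    - [0,0,30,0,0,0]
    - [0,0,35,0,0,0]
    - [0,0,30,0,0,0]
    - [15,10,0,0,0,0.1]
    - [24,15,0,0,0,0.1]
    - [28,18,0,0,0,0.1]
    - [28,18,0,0,0,0]
    - [28,18,0,0,0,0]
    - [28,18,0,0,0,0]
    - [20,12,0,0,0,0]
    - [11,7.6,0,0,0,0]
    - [0,0,0,0,0,0]
    - [0,0,0,0,0,0]

```text
clock: 11.63
position: [548.4, -207.4, 137.8]
ee_rot: [0.719, -0.695, -0.001, 0.0]
contact_force: [-0.6, 0.1, 0.3]
gripper_width: 22.9
grasp_force: 58.7
```

Run:
```python
from h import *
s=read_state();print(s['position'].round(1),s['contact_force'].round(1),s['gripper_width'],Rotation.from_quat(s['ee_rot']).as_matrix().round(3)[:,1])
w=save('wrist','w6.png')
```

```text
[ 548.4 -207.4  137.8] [-0.6  0.1  0.3] 22.924889795586523 [-0.999 -0.035  0.002]
```

View pics/w6.png

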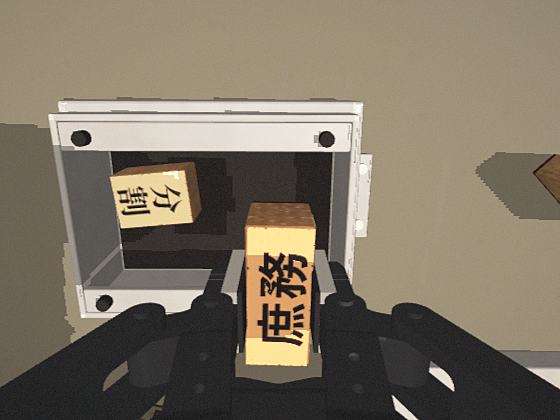

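Run:
```python
from h import *
w=get_image('wrist')
for p in [(50,115),(361,113),(82,318),(80,139),(327,139),(104,302),(348,152),(66,152),(85,291)]: print(p,ray(w,p,60).round(1), ray(w,p,66).round(1)[:2])
```

```text
(50, 115) [ 663.9 -263.6   60. ] [ 660.4 -264. ]
(361, 113) [ 508.1 -269.8   60. ] [ 509.4 -270. ]
(82, 318) [ 660.8 -147.2   60. ] [ 657.3 -151.2]
(80, 139) [ 650.2 -252.1   60. ] [ 647.1 -252.9]
(327, 139) [ 524.2 -256.3   60. ] [ 525. -257.]
(104, 302) [ 646.8 -158.3   60. ] [ 643.9 -162. ]
(348, 152) [ 512.9 -250.    60. ] [ 514.1 -250.9]
(66, 152) [ 658.1 -245.1   60. ] [ 654.8 -246.2]
(85, 291) [ 657.1 -165.1   60. ] [ 653.8 -168.6]
```

>>> play_rows:
  series:
    - [1.6,-1,-20,0,0,0]
    - [0,0,-25,0,0,0]
    - [0,0,-25,0,0,0]
    - [0,0,-18,0,0,0]
    - [0,0,-7,0,0,0]
    - [0,0,-2,0,0,0]
    - [0,0,0,0,0,0]
    - [0,0,0,0,0,0]

```text
clock: 12.4
position: [551.1, -209.1, 42.7]
ee_rot: [0.719, -0.695, 0.001, -0.001]
contact_force: [0.2, 0.9, -0.1]
gripper_width: 22.5
grasp_force: 58.5
```

>>> play_rows:
  series:
    - [0,0,-1.5,0,0,0]
    - [0,0,-1.5,0,0,0]
    - [0,0,-1,0,0,0]
    - [0,0,0,0,0,0]

```text
clock: 12.73
position: [551.5, -208.9, 39.3]
ee_rot: [0.719, -0.695, 0.001, -0.0]
contact_force: [0.3, 0.3, 6.1]
gripper_width: 22.8
grasp_force: 58.3
```

>>> play_rows:
  series:
    - [0,0,0,0,0,0]
    - [0,0,0,0,0,0]
    - [0,0,0,0,0,0]
    - [0,0,0,0,0,0]
    - [0,0,15,0,0,0]
    - [0,0,25,0,0,0]
    - [0,0,30,0,0,0]
    - [0,0,30,0,0,0]
    - [0,0,10,0,0,0]
    - [0,0,0,0,0,0]
  gripper: 0.45

```text
clock: 13.57
position: [552.3, -209.0, 151.3]
ee_rot: [0.719, -0.695, 0.003, -0.002]
contact_force: [-0.2, -0.7, 0.3]
gripper_width: 38.7
grasp_force: 0.0
```

Run:
```python
from h import *
s=read_state();print(s['position'].round(1),s['contact_force'].round(1),s['gripper_width'])
w=save('wrist','w7.png')
```

```text
[ 552.3 -209.   151.3] [-0.2 -0.7  0.3] 38.6594101083057
```

View pics/w7.png

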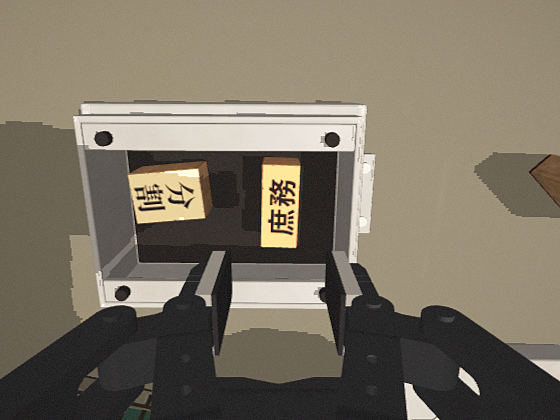

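>>> play_rows:
  series:
    - [-10,12.6,5,0,0,0.98]
    - [-10,12.6,5,0,0,0.98]
    - [-10,12.6,5,0,0,0.98]
    - [-10,12.6,5,0,0,0.98]
    - [-10,12.6,5,0,0,0.98]
    - [-10,12.6,5,0,0,0.98]
    - [-10,12.6,5,0,0,0.98]
    - [-10,12.6,5,0,0,0.98]
    - [-10,12.6,5,0,0,0.98]
    - [-10,12.6,5,0,0,0.98]
    - [-10,12.6,0,0,0,0.98]
    - [-10,12.6,0,0,0,0.98]
    - [-10,12.6,0,0,0,0.98]
    - [-10,12.6,0,0,0,0.98]
    - [-10,12.6,0,0,0,0.98]
    - [0,0,0,0,0,0]
    - [0,0,0,0,0,0]
  gripper: 1

```text
clock: 15.03
position: [399.7, -19.6, 196.4]
ee_rot: [1.0, 0.001, -0.001, 0.0]
contact_force: [0.1, 0.0, 0.3]
gripper_width: 85.1
grasp_force: 0.0
```

Run:
```python
from h import *
s=read_state();print(s['position'].round(1),s['gripper_width'],Rotation.from_quat(s['ee_rot']).as_matrix().round(4)[:,1])
w=save('wrist','w8.png');im=w['image'].astype(int);r,g,b=im[...,0],im[...,1],im[...,2]
import pickle;pickle.dump(w,open('w8.pkl','wb'))
print([proj(w,(401+dx,-21+dy,20)) for dx in(85,-85) for dy in (65,-65)])
print(im[120,300],im[200,210],im[120,180],im[150,380],im[200,270])
# cover plate mask: grey tint vs olive desk
m=(b>r*0.885)&(r>75);m[300:]=0
for c in rects(im,m,3000)[:3]: print(cv2.boundingRect(c),cv2.contourArea(c),prect(w,c,20), cv2.approxPolyDP(cv2.convexHull(c),8,True)[:,0].tolist())
# bar
k=np.zeros(r.shape,bool);k[150:250,240:320]=1
c=rects(im,k&(im.max(2)<50),200)[0];print(cv2.boundingRect(c),cv2.minAreaRect(c))
```

```text
[399.7 -19.6 196.4] 85.1195268064817 [ 2.4e-03 -1.0e+00  6.0e-04]
[(np.float64(191.1774071927896), np.float64(68.69369709732953)), (np.float64(368.9773922804289), np.float64(69.14000299199137)), (np.float64(203.50466166309064), np.float64(278.6406762044427)), (np.float64(355.15453963871596), np.float64(278.8938859880618))]
[220 213 202] [143 140 130] [96 89 75] [142 132 106] [106 100  94]
(189, 67, 176, 213) 33529.5 ((401.41973876953125, -20.712310791015625), (168.41513061523438, 128.964111328125), 1.7971969842910767) [[363, 68], [357, 274], [209, 279], [190, 73]]
(442, 0, 118, 74) 6326.5 ((507.68792724609375, -180.88661193847656), (48.27568054199219, 88.5111083984375), 0.14390450716018677) [[446, 0], [508, 0], [559, 25], [559, 70], [485, 73], [443, 52]]
(270, 157, 20, 65) ((279.5, 189.0), (64.0, 19.0), 90.0)
```

>>> play_rows:
  series:
    - [1.7,-1.2,-25,0,0,0]
    - [0,0,-30,0,0,0]
    - [0,0,-30,0,0,0]
    - [0,0,-30,0,0,0]
    - [0,0,-20,0,0,0]
    - [0,0,-6,0,0,0]
    - [0,0,0,0,0,0]
    - [0,0,0,0,0,0]

```text
clock: 15.75
position: [402.9, -21.1, 56.7]
ee_rot: [1.0, 0.001, -0.0, 0.0]
contact_force: [0.2, -0.4, 0.9]
gripper_width: 85.5
grasp_force: 0.0
```

>>> play_rows:
  series:
    - [-0.7,0.3,-2,0,0,0]
    - [0,0,0,0,0,0]
    - [0,0,0,0,0,0]
    - [0,0,0,0,0,0]
    - [0,0,0,0,0,0]
    - [0,0,0,0,0,0]
    - [0,0,0,0,0,0]
    - [0,0,0,0,0,0]
  gripper: 0

```text
clock: 16.42
position: [401.7, -20.6, 55.1]
ee_rot: [1.0, 0.002, 0.0, 0.0]
contact_force: [-1.1, 0.1, 5.2]
gripper_width: 12.7
grasp_force: 58.8
```

>>> play_rows:
  series:
    - [0,0,10,0,0,0]
    - [0,0,25,0,0,0]
    - [0,0,35,0,0,0]
    - [0,0,35,0,0,0]
    - [0,0,20,0,0,0]
    - [10,-10,10,0,0,0]
    - [20,-20,0,0,0,0]
    - [25,-25,0,0,0,0]
    - [25,-25,0,0,0,0]
    - [25,-25,0,0,0,0]
    - [25,-25,0,0,0,0]
    - [25,-25,0,0,0,0]
    - [19,-20,0,0,0,0]
    - [9,-12,0,0,0,0]
    - [0,0,0,0,0,0]
    - [0,0,0,0,0,0]
    - [0,0,0,0,0,0]

```text
clock: 17.83
position: [583.3, -207.0, 188.2]
ee_rot: [1.0, 0.001, -0.002, -0.001]
contact_force: [0.5, 0.6, -4.7]
gripper_width: 12.8
grasp_force: 59.2
```

Run:
```python
from h import *
s=read_state();print(s['position'].round(2),s['contact_force'].round(1),s['wrist_torque'].round(2),Rotation.from_quat(s['ee_rot']).as_matrix().round(4).tolist())
w=get_image('wrist');im=w['image'].astype(int);r,g,b=im[...,0],im[...,1],im[...,2]
z=s['position'][2]-39.1+4
m=(b>r*0.885)&(r>75);m[330:]=0
for c in rects(im,m,3000)[:3]: print(cv2.boundingRect(c),prect(w,c,z), [ray(w,p,z).round(1)[:2].tolist() for p in cv2.approxPolyDP(cv2.convexHull(c),8,True)[:,0]])
```

```text
[ 583.27 -207.03  188.22] [ 0.5  0.6 -4.7] [0.04 0.01 0.04] [[1.0, 0.0025, -0.003], [0.0025, -1.0, 0.0011], [-0.003, -0.0011, -1.0]]
(103, 44, 340, 270) ((613.2156982421875, -206.05892944335938), (114.81614685058594, 128.01171875), 1.598994493484497) [[668.3, -267.6], [557.6, -271.3], [558.3, -144.1], [664.5, -141.2], [670.9, -216.8]]
```

>>> play_rows:
  series:
    - [2,-0.6,-10,0,0,0]
    - [0,0,-20,0,0,0]
    - [0,0,-18,0,0,0]
    - [0,0,-10,0,0,0]
    - [0,0,-4,0,0,0]
    - [0,0,0,0,0,0]
    - [0,0,0,0,0,0]
    - [0,0,0,0,0,0]

```text
clock: 18.55
position: [587.4, -208.2, 128.8]
ee_rot: [1.0, 0.002, 0.001, 0.0]
contact_force: [0.6, -0.4, -2.3]
gripper_width: 13.0
grasp_force: 59.2
```

>>> play_rows:
  series:
    - [-1.8,0.5,-3,0,0,0]
    - [0,0,-3,0,0,0]
    - [0,0,-3,0,0,0]
    - [0,0,-3,0,0,0]
    - [0,0,0,0,0,0]
    - [0,0,0,0,0,0]

```text
clock: 19.05
position: [584.6, -207.8, 115.2]
ee_rot: [1.0, 0.001, -0.0, 0.0]
contact_force: [0.6, 0.9, -3.3]
gripper_width: 13.3
grasp_force: 59.2
```

>>> play_rows:
  series:
    - [0.3,0,-2,0,0,0]
    - [0,0,-2,0,0,0]
    - [0,0,-2,0,0,0]
    - [0,0,-2,0,0,0]
    - [0,0,0,0,0,0]
    - [0,0,0,0,0,0]

```text
clock: 19.55
position: [584.9, -207.7, 107.3]
ee_rot: [1.0, 0.001, -0.0, -0.0]
contact_force: [0.7, -0.5, -3.8]
gripper_width: 12.5
grasp_force: 59.2
```

>>> play_rows:
  series:
    - [0,0,-2,0,0,0]
    - [0,0,-2,0,0,0]
    - [0,0,-2,0,0,0]
    - [0,0,-1,0,0,0]
    - [0,0,-1,0,0,0]
    - [0,0,0,0,0,0]
    - [0,0,0,0,0,0]

```text
clock: 20.13
position: [585.4, -207.8, 100.3]
ee_rot: [1.0, 0.002, 0.001, 0.0]
contact_force: [-1.7, 1.5, 4.6]
gripper_width: 12.5
grasp_force: 60.3
```

>>> play_rows:
  series:
    - [0,0,-1,0,0,0]
    - [0,0,-1,0,0,0]
    - [0,0,0,0,0,0]
    - [0,0,0,0,0,0]

```text
clock: 20.47
position: [585.5, -207.8, 99.1]
ee_rot: [1.0, 0.002, 0.001, 0.0]
contact_force: [-2.6, 1.9, 9.3]
gripper_width: 13.1
grasp_force: 61.1
```

>>> play_rows:
  series:
    - [0,0,-1,0,0,-0.5]
    - [0,0,0,0,0,-1]
    - [0,0,0,0,0,-1]
    - [0,0,0,0,0,-1]
    - [0,0,0,0,0,-1]
    - [0,0,0,0,0,-1]
    - [0,0,0,0,0,-1]
    - [0,0,0,0,0,-1]

```text
clock: 21.13
position: [585.2, -208.4, 99.1]
ee_rot: [0.924, -0.383, 0.001, 0.001]
contact_force: [-5.0, 0.7, 14.1]
gripper_width: 13.1
grasp_force: 61.7
```

Run:
```python
from h import *
s=read_state();print(s['position'].round(2),s['contact_force'].round(1),s['wrist_torque'].round(2),Rotation.from_quat(s['ee_rot']).as_matrix().round(3)[:,1])
```

```text
[ 585.24 -208.38   99.08] [-5.   0.7 14.1] [0.24 1.44 0.06] [-0.708 -0.706  0.   ]
```

>>> play_rows:
  series:
    - [0,0,0,0,0,-1]
    - [0,0,0,0,0,-1]
    - [0,0,0,0,0,-1]
    - [0,0,0,0,0,-1]
    - [0,0,0,0,0,-1]
    - [0,0,0,0,0,-1]
    - [0,0,0,0,0,-1]
    - [0,0,0,0,0,-0.2]
    - [0,0,0,0,0,0]
    - [0,0,0,0,0,0]

```text
clock: 21.97
position: [584.7, -208.6, 99.1]
ee_rot: [0.719, -0.695, 0.001, 0.001]
contact_force: [-6.3, -0.5, 12.8]
gripper_width: 12.8
grasp_force: 61.7
```

Run:
```python
from h import *
s=read_state();print(s['position'].round(2),s['contact_force'].round(1),s['wrist_torque'].round(2),Rotation.from_quat(s['ee_rot']).as_matrix().round(3)[:,1])
w=get_image('wrist');im=w['image'].astype(int);r,g,b=im[...,0],im[...,1],im[...,2]
m=(b>r*0.885)&(r>75);m[260:]=0
for c in rects(im,m,3000)[:2]: print([ray(w,p,65).round(1)[:2].tolist() for p in cv2.approxPolyDP(cv2.convexHull(c),8,True)[:,0]])
```

```text
[ 584.71 -208.65   99.05] [-6.3 -0.5 12.8] [ 0.04  1.71 -0.08] [-0.999 -0.035  0.   ]
[[669.0, -269.4], [504.3, -275.1], [501.6, -213.2], [667.0, -207.0]]
```

>>> play_rows:
  series:
    - [0,0,1.5,0,0,0]
    - [0,0,1,0,0,0]
    - [0,0,0,0,0,0]

```text
clock: 22.27
position: [584.7, -208.6, 100.0]
ee_rot: [0.719, -0.695, 0.0, 0.0]
contact_force: [-3.3, -1.1, 5.0]
gripper_width: 13.3
grasp_force: 60.5
```

>>> play_rows:
  series:
    - [0,0,0,0,0,0]
    - [0,0,0,0,0,0]
    - [0,0,0,0,0,0]
    - [0,0,0,0,0,0]
    - [0,0,0,0,0,0]
    - [0,0,15,0,0,0]
    - [0,0,30,0,0,0]
    - [0,0,35,0,0,0]
    - [0,0,25,0,0,0]
    - [0,0,0,0,0,0]
    - [0,0,0,0,0,0]
    - [0,0,0,0,0,0]
  gripper: 1

```text
clock: 23.27
position: [584.6, -207.4, 203.3]
ee_rot: [0.719, -0.695, -0.001, 0.0]
contact_force: [-0.5, -0.3, -1.4]
gripper_width: 85.5
grasp_force: 0.0
```

Run:
```python
from h import *
import pickle
s=read_state();print(s['position'].round(2),s['contact_force'].round(1))
w=get_image('wrist');im=w['image'].astype(int);r,g,b=im[...,0],im[...,1],im[...,2]
m=(b>r*0.885)&(r>75);m[330:]=0
for c in rects(im,m,3000)[:2]: print(prect(w,c,66),[ray(w,p,66).round(1)[:2].tolist() for p in cv2.approxPolyDP(cv2.convexHull(c),8,True)[:,0]])
u,v=map(int,proj(w,(585,-208,100)));k=np.zeros(r.shape,bool);k[max(0,v-60):v+60,u-60:u+60]=1
for c in rects(im,k&(im.max(2)<60),200)[:2]: print('bar',cv2.boundingRect(c),cv2.minAreaRect(c),[ray(w,p,102).round(1)[:2].tolist() for p in cv2.boxPoints(cv2.minAreaRect(c))])
# bystanders: top-view difference
t0=pickle.load(open('d0.pkl','rb'));
for n in('top','side'):
    t=get_image(n);a=cv2.absdiff(t['image'],t0[n]['image']).max(2)
    for nm,p in [('tall',(351,-222,40)),('hand',(442,203,30)),('glue',(425,305,40))]:
        x,y=map(int,proj(t,p));print(n,nm,(x,y),a[y-20:y+20,x-20:x+20].mean().round(1))
```

```text
[ 584.57 -207.45  203.32] [-0.5 -0.3 -1.4]
((584.6370239257812, -209.09902954101562), (168.8596649169922, 129.03677368164062), 1.9302618503570557) [[503.0, -274.5], [498.4, -147.4], [666.1, -142.6], [669.6, -269.5]]
bar (266, 168, 24, 77) ((277.5, 206.0), (76.0, 23.0), 90.0) [[592.4, -235.1], [579.0, -235.6], [577.0, -187.8], [591.2, -187.3]]
top tall (358, 275) 14.1
top hand (190, 235) 3.9
top glue (148, 240) 3.7
side tall (317, 176) 11.1
side hand (338, 291) 6.6
side glue (365, 325) 2.6
```

```bash
python3 -c "
from bench import job_done
print(job_done())"
```

```text
the job is handed in; nothing more can be done
None
```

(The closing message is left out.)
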